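# Stow the robot battery and ease the sprung lid shut

### The job

Lay the loose battery pack flat in the empty cradle of the battery box without dropping it. Then bring the sprung lid over and ease it down until it is fully shut, never letting it slam, and let go. Leave the other pack, the little rover and the loose wheel where they are.

Things in the scene. Friction and masses are not known exactly. Their poses are not given: they have to be found in the camera images.
- pack_center (a point): Centre (half-way up) of the loose robot battery pack lying flat on the desk: a white hard-case block 46 (its x) x 112 (its y) x 42 mm (z up) with one red end, 0.2 to 0.33 kg, all rigid. Grip it across its 46 mm width.
- free_bay (a point): Centre of the floor of the empty cradle in the box; the pack rests on this floor, its long side along this y axis, either end first. Four L-shaped lime corner stops 10 mm high leave 58 mm (x) by 124 mm (y); along each long side an 84 mm gap between stops lets fingers down. The other pack lies 114 mm away along +x or -x; the box end is 62 mm away on the opposite side. The box rim is 73 mm above.
- box_center (a point): Centre of the charcoal steel battery box, fixed to the desk, 250 mm (x) x 170 mm (y) x 85 mm high, walls 6 mm; this point is 42.5 mm above the desk. Its x axis runs along the lid's hinge, its y axis from the hinge side to the side where the lid's handle comes down.
- lid_hinge (a point): Middle of the hinge axis of the lime-green steel lid, along the box's -y long side, 88 mm above the desk. Its axes are those of the box: the lid turns about this x axis; when shut it points along this +y axis.
- lid_handle (a point): Middle of the lid's handle: a round steel bar 12 mm thick, straight for 92 mm along the box's x, 225 mm from the hinge axis in the lid's plane, 43 mm beyond the lid's edge (37 mm clear: when shut, open the fingers only to about 35 mm to let go). Height 88 mm shut, about 290 mm open. Pinched from above, it turns between the fingers while the hand stays upright. Its y points away from the hinge.
- lid (a joint): Lid angle, rad: 0 shut, 2.0 at the open stop, where it starts. A sprung stay acts over centre: above about 1.67 it holds the lid open (2 to 2.5 N at the handle brings it over); below, spring and weight drive it shut with up to 5 N at the handle, down to 0. Closing faster than 2.5 rad/s (0.56 m/s at the handle) is a slam; letting go before it is down can cause one.
- spare_center (a point): Centre of the other, identical battery pack, which lies in the second cradle of the box and is to stay there.
- wheel_center (a point): Centre of a loose black rover wheel lying flat on the desk, 68 mm across, 30 mm high; bystander.
- rover: Small white wheeled robot standing on the desk, 148 mm long (x), 128 mm wide, 92 mm high, origin under its middle; bystander.
There are look-alikes about, which are no part of the job. What is shaped like the part that bears pack_center but brown or yellow is not meant.

How it is judged:
On the way:
1. the pack lies flat in the empty cradle, let go, with the lid still open (horizontal distance between pack_center and free_bay below 0.012 m and z of pack_center in the frame of free_bay below 0.025 m and angle between pack_center's own z axis and vertical below 0.08 rad and contact force between the fingers and pack below 0.1 N and value of joint lid above 1.5 rad), for 0.2 s.
At the end, for the whole second after the job is handed in: The lid is fully shut (under 0.03 rad); the pack lies flat (within 0.08 rad) and still on the floor of the cradle that was empty, within 12 mm of its centre and in line with it within 0.25 rad, either way round (value of joint lid below 0.03 rad and horizontal distance between pack_center and free_bay below 0.012 m and z of pack_center in the frame of free_bay below 0.025 m and angle between pack_center's own z axis and vertical below 0.08 rad and angle between the y axis of pack_center and the y axis of free_bay, either way round below 0.25 rad and linear speed of pack below 0.02 m/s); the robot touches nothing.
It fails at once if the lid swings shut faster than 2.5 rad/s (slams) (velocity of joint lid below -2.5 rad/s).
It fails at once if the pack is dropped: out of the fingers and moving faster than 0.7 m/s (a fall of 25 mm) (linear speed of pack above 0.7 m/s and contact force between the fingers and pack below 0.1 N).
It fails at once if the other pack is moved by more than 15 mm (distance of spare_center from where it was at the start of the episode above 0.015 m).
It fails at once if the rover is moved by more than 20 mm (distance of rover from where it was at the start of the episode above 0.02 m).
It fails at once if the wheel is moved by more than 20 mm (distance of wheel_center from where it was at the start of the episode above 0.02 m).
It also fails if it takes over 54 s, if anything falls off the work surface, if the arm or the gripper's body presses on something with over 40 N, if the wrist force passes 120 N, or if a joint passes its speed limit or range.

### The arm

A 6-joint arm with a two-finger parallel gripper is mounted at the origin on the work surface. World frame = base frame: x ahead of the robot, y to its left, z up, the work surface at z = 0. Lengths are in m, angles in rad, forces in N, time in s.
With the tool pointing down it reaches from about 0.325 to 0.9 m from the base axis. Payload 6.1 kg.
Tool frame: the origin (TCP) lies at the very end of the fingers, on their centre line; the grasp point (between the pads) lies 19 mm behind it; z points along the fingers, x is the direction in which the jaws open and shut, and the axes are right-handed (so a half turn about z gives the same grasp; the last joint's range is limited). The gripper opens to 85 mm and grips with 20 to 120 N. Pads are 22 mm wide; open, the fingers measure 114 mm over their backs; the gripper's body (76 mm by 85 mm) begins 54 mm behind the grasp point. The pads swing forward as they close: fully open they stand 13 mm farther back than shut.
Start: joints at [-1.418, 0.22, 1.526, -0, 1.395, -0.126], TCP at [0.172, -0.601, 0.231] pointing down, gripper open.
Joint ranges: [-2.98, 2.98], [-0.91, 2.08], [0.09, 2.57], [-1.24, 4.39], [0.2, 2.65], [-2.68, 2.68]. Speed limits (rad/s): [2.57, 2.57, 3.01, 3.14, 3.14, 3.14].

### API

Orientations are given as [roll, pitch, yaw] about the fixed x, y, z axes, in that order (R = Rz(yaw) Ry(pitch) Rx(roll)).
In Python, from station import robot, vision, order gives the robot as it stands.
- The arm moves only by the tool move_arm, never from a script. Its argument "commands" is a list of rows, each a list of 3 entries, a list of its own where there are three numbers: the closure in counts, from 0 (fully open) to 255 (shut), then the shift along the tool's x, y, z in m, then the turn about the tool's z in rad. In form: [[claw, [tx, ty, tz], spin], ...]. A call has 1 to 20 rows; each row shifts and turns the commanded pose from where the row before left it, along the tool's axes as they then stand; what a row does not reach is not made up. A row lasts 1/10 s, in which the tool goes at most 50 mm and 8.59 degrees, less where a joint would pass 70% of its speed; a pose out of reach is approached as far as the arm can. A call is refused whole if a number of a shift passes 0.05 or a number of a turn 0.15, either way. A call with a gripper value outside its range is refused whole. The fingers move at their own pace and stop on an object; "squeeze" is the grip in N (left out, the last holds). Time passes only in rows, so rows that do not move let the fingers close. It gives the time, the measured TCP pose, the force and the opening at its end, in the units of the state.
- robot.state(): the state, without advancing time (a new reading comes with each control period).
- vision.grab_frame(name): name is "scene" or "top" or "wrist"; returns a dict with "pixels" (384x512x3 uint8, red, green, blue), "depth" (384x512 float32, m along the optical axis (not along the pixel's ray), 0 where there is no reading), "fov_y" (degrees; the focal length in pixels is half the picture's height over the tangent of half this angle, whatever the lens; pixels are square), "cx", "cy" (the principal point, pixels), "R" (3x3) and "t" (3): a world point X has camera coordinates R X + t; the wrist camera has in their place "hand_eye" (4x4, takes a point from camera to tool coordinates, whose origin is the TCP and whose axes are the tool frame's). Camera axes: x right, y down, z forward; pixel columns grow to the right and rows downward; lengths in m; the calibration is good to about 2 mm. A picture is of the moment at which its call begins: read the wrist's pose just before it.
- order.job_done(): hands the job in, once; it reports no verdict.
The state is a dict: "clock": time; "q": joint angles; "qvel": joint speeds; "effort": joint torques, N m; "tcp_pos": TCP position; "tcp_rot": TCP orientation; "contact_force": force on the tool from outside, world axes, zero at the start; "torque": the same for the moment, N m; "gripper_width": finger opening in m.
Only numpy, scipy, OpenCV 4.12 (cv2) and the standard library are available. Lean on these libraries where they do the work, as an engineer would, in place of code of your own. Each camera call takes 0.05 s, during which the arm holds its last target. There are 200 camera calls.

## Working session

There is one attempt and no reset: what is moved stays moved. The work goes in short steps, Python scripts to look and compute and a tool call to move; the robot and the scene stay as the last step left them, time stands still between calls to the robot, and variables do not carry over. Pictures are saved under pics/ and viewed, about 8 in all and at most 12, crops included, and the job is handed in when it is done.

Besides the shell and the picture viewer there is one more tool, called after ">>>" as name(argument=value, ...), one argument or row to a line, values as JSON. move_arm: Moves the arm, as the interface text tells. Its arguments: {"type":"object","properties":{"commands":{"type":"array","items":{"type":"array"}},"squeeze":{"type":"number"}},"required":["commands"]}

```bash
mkdir -p pics; ls; cat > h.py <<'E'
import numpy as np, cv2
from station import robot, vision, order
from scipy.spatial.transform import Rotation as Ro
def grab(n):
    s=robot.state(); f=vision.grab_frame(n)
    if 'R' in f: R=np.array(f['R']);t=np.array(f['t']).ravel(); f['Rc']=R.T; f['o']=-R.T@t
    else:
        H=np.array(f['hand_eye']); Rt=rot(s); f['Rc']=Rt@H[:3,:3]; f['o']=Rt@H[:3,3]+np.array(s['tcp_pos'])
    f['f']=f['pixels'].shape[0]/2/np.tan(np.radians(f['fov_y'])/2)
    return f
def rot(s):
    r=np.array(s['tcp_rot'],float)
    return r if r.shape==(3,3) else Ro.from_euler('xyz',r).as_matrix()
def cloud(f):
    d=f['depth'];v,u=np.mgrid[:d.shape[0],:d.shape[1]]
    c=np.stack([(u-f['cx'])/f['f']*d,(v-f['cy'])/f['f']*d,d],-1)
    P=c@f['Rc'].T+f['o']; P[d<=0]=np.nan; return P
def onplane(f,u,v,z):
    r=f['Rc']@np.array([(u-f['cx'])/f['f'],(v-f['cy'])/f['f'],1.]); return f['o']+r*(z-f['o'][2])/r[2]
def save(f,name,crop=None,k=1):
    im=f['pixels'][...,::-1]
    if crop: a,b,c,d=crop; im=im[b:d,a:c]
    cv2.imwrite('pics/'+name,cv2.resize(im,None,fx=k,fy=k,interpolation=cv2.INTER_CUBIC))
E
python3 - <<'E'
from h import *
s=robot.state();print({k:s[k] for k in('clock','tcp_pos','tcp_rot','gripper_width')})
a=grab('scene');b=grab('top')
print(a['o'],b['o'],a['f'],b['f'],b['Rc'])
cv2.imwrite('pics/a.png',np.vstack([cv2.resize(x['pixels'][...,::-1],(400,300)) if 0 else x['pixels'][...,::-1] for x in (b,)]))
save(a,'s.png');np.save('pics/top.npy',cloud(b));np.save('pics/sc.npy',cloud(a))
E
```

```text
pics
{'clock': 0.0, 'tcp_pos': array([ 0.17190414, -0.60025582,  0.23019145]), 'tcp_rot': array([-3.14132620e+00,  1.95004632e-03, -1.29202838e+00]), 'gripper_width': 0.08565776494489322}
[1.04828432 0.51248212 1.13608156] [0.30964539 0.10521944 1.00480333] 460.7611787897139 442.16927802773307 [[ 0.00886584 -0.98656115  0.16315178]
 [-0.99978327 -0.00567204  0.02003106]
 [-0.01883646 -0.16329401 -0.98639761]]
```

View pics/a.png

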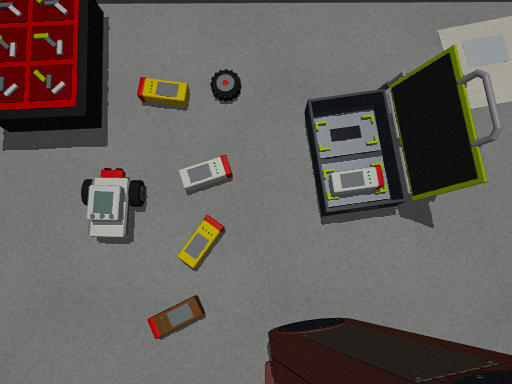

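View pics/s.png

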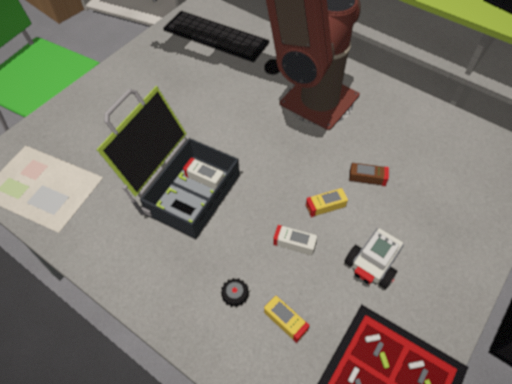

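The loose white pack is at top pixel (206,174) and fits: white with a red end. The yellow ones at (163,93) and (202,241) and the brown one at (176,316) are look-alikes. The white one at (356,180) is the spare, inside the box. The empty cradle is at (347,134), and the handle of the open lid is near (488,105). I'll measure these and confirm with a crop.

```bash
python3 - <<'E'
from h import *
f=grab('top');P=cloud(f);im=f['pixels'];hsv=cv2.cvtColor(im,cv2.COLOR_RGB2HSV)
print('desk z',np.nanmedian(P[150:300,270:300,2]))
def box(x0,y0,x1,y1):
    m=np.zeros(im.shape[:2],bool);m[y0:y1,x0:x1]=1;return m
# pack by height
Z=P[...,2]
m=box(165,145,245,205)&(Z>0.034)&(Z<0.06)
m=cv2.morphologyEx(m.astype(np.uint8),cv2.MORPH_OPEN,np.ones((3,3)))>0
q=np.argwhere(m)[:,::-1]
W=np.array([onplane(f,u,v,.042)[:2] for u,v in q])
r=cv2.minAreaRect(W.astype(np.float32)*1000);print('pack rect',r,np.median(Z[m]))
red=m&((hsv[...,0]<8)|(hsv[...,0]>172))&(hsv[...,1]>150)
print('red',np.nanmean(P[red],0))
# box rim
m=box(295,75,412,222)&(Z>0.075)&(Z<0.092)
m&=~((hsv[...,0]>25)&(hsv[...,0]<50)&(hsv[...,1]>120))
q=np.argwhere(m)[:,::-1]
W=np.array([onplane(f,u,v,.085)[:2] for u,v in q]);
r=cv2.minAreaRect(W.astype(np.float32)*1000);print('rim rect',r,cv2.boxPoints(r))
# lime corners in box
lm=(hsv[...,0]>25)&(hsv[...,0]<50)&(hsv[...,1]>120)
m=lm&box(310,105,385,160)
q=np.argwhere(m)[:,::-1]; W=np.array([onplane(f,u,v,.022)[:2] for u,v in q])
r=cv2.minAreaRect(W.astype(np.float32)*1000);print('cradle rect',r,np.median(Z[m]))
m=lm&box(310,160,390,210);q=np.argwhere(m)[:,::-1]; W=np.array([onplane(f,u,v,.022)[:2] for u,v in q])
r=cv2.minAreaRect(W.astype(np.float32)*1000);print('cradle2 rect',r,np.median(Z[m]))
# handle
m=box(455,60,512,150)&(Z>0.2)
vv=P[m];print('handle pts',np.nanmax(vv[:,2]),len(vv))
hm=m&(hsv[...,1]<60)&(hsv[...,2]>60)
vv=P[hm];top=vv[vv[:,1]<np.percentile(vv[:,1],40)];print(len(vv),vv.min(0),vv.max(0),top.mean(0))
c=f['pixels'][...,::-1]
A=cv2.resize(c[130:220,150:260],(440,360),interpolation=2);B=cv2.resize(c[60:230,295:512],(460,360),interpolation=2)
cv2.imwrite('pics/c.png',cv2.resize(np.hstack([A,B]),(800,320)))
E
```

```text
desk z -0.0005649766097384212
pack rect ((510.937744140625, 237.85745239257812), (47.06828689575195, 111.73114776611328), 19.119937896728516) 0.04132824497942644
red [0.52709695 0.19157053 0.04138215]
rim rect ((561.4318237304688, -95.92933654785156), (266.16412353515625, 187.83493041992188), 8.32907485961914) [[ 416.1487    -22.280516]
 [ 443.3582   -208.13425 ]
 [ 706.71497  -169.57816 ]
 [ 679.5055     16.275574]]
cradle rect ((608.526611328125, -80.96039581298828), (69.6043701171875, 134.95542907714844), 8.399115562438965) 0.020737859922129065
cradle2 rect ((495.6065368652344, -91.73475646972656), (68.6116714477539, 147.0149383544922), 8.192520141601562) nan
handle pts 0.3016726657797132 2152
838 [ 0.50849508 -0.28574902  0.24453657] [ 0.64669504 -0.238702    0.30167267] [ 0.55110383 -0.27595361  0.29411582]
```

View pics/c.png

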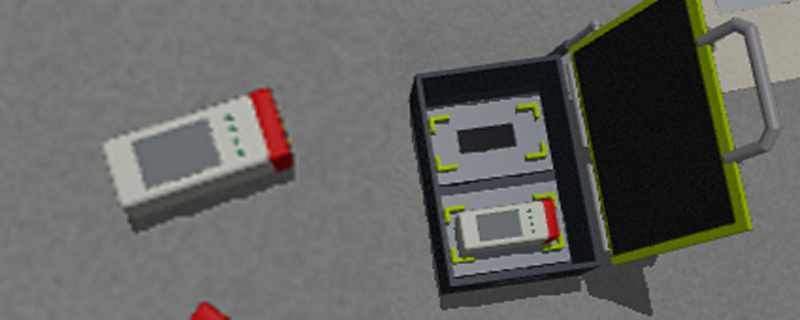

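The crop confirms it: the loose white pack with a red end is the target, and the cradle on the far side (+x) of the box is empty. Moving above the pack.

>>> move_arm(
  commands=[
    [0, [-0.0356, -0.0278, 0], 0],
    [0, [-0.0356, -0.0278, 0], 0],
    [0, [-0.0356, -0.0278, 0], 0],
    [0, [-0.0356, -0.0278, 0], 0],
    [0, [-0.0356, -0.0278, 0], 0],
    [0, [-0.0356, -0.0278, 0], 0],
    [0, [-0.0356, -0.0278, 0], 0],
    [0, [-0.0356, -0.0278, 0], 0],
    [0, [-0.0356, -0.0278, 0], 0],
    [0, [-0.0356, -0.0278, 0], 0],
    [0, [-0.0356, -0.0278, 0], 0],
    [0, [-0.0356, -0.0278, 0], 0],
    [0, [-0.0356, -0.0278, 0], 0],
    [0, [-0.0356, -0.0278, 0], 0],
    [0, [-0.0356, -0.0278, 0], 0],
    [0, [-0.0356, -0.0278, 0], 0],
    [0, [-0.0356, -0.0278, 0], 0],
    [0, [-0.0356, -0.0278, 0], 0],
    [0, [-0.0356, -0.0278, 0], 0],
    [0, [-0.0356, -0.0278, 0], 0],
  ],
)

```text
clock: 2.15
tcp_pos: [0.5108, 0.2387, 0.231]
tcp_rot: [3.141, -0.0, -1.292]
contact_force: [1.1, -0.8, 0.1]
gripper_width: 0.0854
```

>>> move_arm(
  commands=[
    [0, [0, 0, 0], -0.148],
    [0, [0, 0, 0], -0.148],
    [0, [0, 0, 0], -0.148],
    [0, [0, 0, 0], -0.148],
    [0, [0, 0, 0], -0.148],
    [0, [0, 0, 0], -0.148],
    [0, [0, 0, 0], -0.148],
    [0, [0, 0, 0], -0.148],
    [0, [0, 0, 0], -0.148],
    [0, [0, 0, 0], -0.148],
    [0, [0, 0, 0], -0.148],
    [0, [0, 0, 0], 0],
    [0, [0, 0, 0], 0],
  ],
)

```text
clock: 3.45
tcp_pos: [0.5104, 0.2366, 0.2311]
tcp_rot: [-3.142, 0.0, 0.332]
contact_force: [0.4, 0.9, -0.6]
gripper_width: 0.0853
```

```bash
cat >> h.py <<'E'
def packtool(f,s,zt,lim=0.09):
    P=cloud(f);d=P-np.array(s['tcp_pos']);m=(abs(P[...,2]-zt)<0.006)&(np.hypot(d[...,0],d[...,1])<lim)
    m=cv2.morphologyEx(m.astype(np.uint8),cv2.MORPH_OPEN,np.ones((5,5)))
    c=max(cv2.findContours(m,0,1)[0],key=cv2.contourArea)[:,0]
    W=np.array([onplane(f,u,v,zt)[:2] for u,v in c])
    return cv2.minAreaRect((W*1000).astype(np.float32))
E
python3 - <<'E'
from h import *
f=grab('wrist');s=robot.state();print(s['tcp_pos'],packtool(f,s,.042));save(f,'w1.png')
E
```

```text
[0.51047979 0.23663174 0.2311465 ] ((512.7021484375, 237.109130859375), (45.35822296142578, 111.36192321777344), 18.706003189086914)
```

View pics/w1.png

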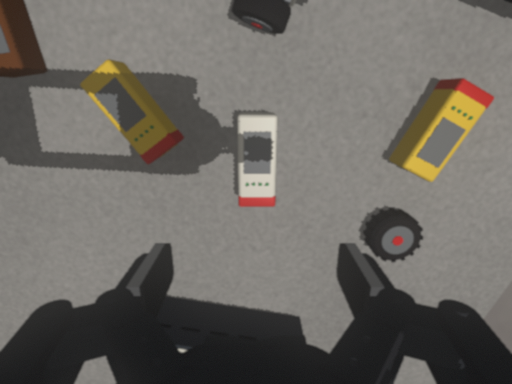

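The wrist view shows the white pack upright at pixel (257,160), centred between the fingers. The estimates agree to about 2 mm, so I'm descending and gripping.

>>> move_arm(
  commands=[
    [0, [0.0017, 0, 0.035], 0],
    [0, [0, 0, 0.035], 0],
    [0, [0, 0, 0.035], 0],
    [0, [0, 0, 0.035], 0],
    [0, [0, 0, 0.035], 0],
    [0, [0, 0, 0.03], 0],
    [0, [0, 0, 0.015], 0],
    [0, [0, 0, 0], 0],
    [0, [0, 0, 0], 0],
    [255, [0, 0, 0], 0],
    [255, [0, 0, 0], 0],
    [255, [0, 0, 0], 0],
    [255, [0, 0, 0], 0],
    [255, [0, 0, 0], 0],
    [255, [0, 0, 0], 0],
    [255, [0, 0, 0], 0],
    [255, [0, 0, 0], 0],
  ],
  squeeze=50,
)

```text
clock: 5.2
tcp_pos: [0.5134, 0.2376, 0.0129]
tcp_rot: [3.141, -0.003, 0.336]
contact_force: [-0.5, -0.2, 5.7]
gripper_width: 0.0454
```

>>> move_arm(
  commands=[
    [255, [0, 0, -0.01], 0],
    [255, [0, 0, -0.02], 0],
    [255, [0, 0, -0.03], 0],
    [255, [0, 0, -0.04], 0],
    [255, [0, 0, -0.04], 0],
    [255, [0, 0, -0.03], 0],
    [255, [0, 0, -0.01], 0],
    [255, [0, 0, 0], 0],
    [255, [0, 0, 0], 0],
  ],
)

```text
clock: 6.1
tcp_pos: [0.5111, 0.2369, 0.1894]
tcp_rot: [-3.141, 0.003, 0.336]
contact_force: [-0.4, 0.4, -3.2]
gripper_width: 0.0453
```

>>> move_arm(
  commands=[
    [255, [-0.0005, 0.013, 0], 0],
    [255, [-0.001, 0.027, 0], 0],
    [255, [-0.001, 0.028, 0], 0],
    [255, [-0.001, 0.028, 0], 0],
    [255, [-0.001, 0.028, 0], 0],
    [255, [-0.001, 0.028, 0], 0],
    [255, [-0.001, 0.028, 0], 0],
    [255, [-0.001, 0.028, 0], 0],
    [255, [-0.001, 0.028, 0], 0],
    [255, [-0.001, 0.028, 0], 0],
    [255, [-0.001, 0.028, 0], 0],
    [255, [-0.001, 0.027, 0], 0],
    [255, [-0.001, 0.013, 0], 0],
    [255, [0, 0, 0], 0.06],
    [255, [0, 0, 0], 0.07],
    [255, [0, 0, 0], 0.06],
    [255, [0, 0, 0], 0],
    [255, [0, 0, 0], 0],
  ],
)

```text
clock: 7.9
tcp_pos: [0.6092, -0.0802, 0.1903]
tcp_rot: [-3.141, 0.002, 0.148]
contact_force: [0.1, -0.1, -2.6]
gripper_width: 0.045
```

```bash
python3 - <<'E'
from h import *
s=robot.state();print(s['tcp_pos'],s['tcp_rot'])
f=grab('wrist');P=cloud(f);R=rot(s);hsv=cv2.cvtColor(f['pixels'],cv2.COLOR_RGB2HSV)
lm=(hsv[...,0]>25)&(hsv[...,0]<50)&(hsv[...,1]>120)
n,l,st,c=cv2.connectedComponentsWithStats(lm.astype(np.uint8))
for i in range(1,n):
    if st[i,4]>15: print(st[i],np.nanmedian(P[l==i],0).round(4))
save(f,'w2.png')
E
```

```text
[ 0.60922038 -0.08017287  0.19027588] [-3.14084159e+00  1.62519068e-03  1.47722095e-01]
[115 108  19  12 109] [ 0.4601 -0.0419  0.0216]
[163 109  19  23 140] [ 0.5207 -0.0376  0.0216]
[223 109  17  23  98] [ 0.5728 -0.025   0.0218]
[271 109  16  23 126] [ 0.6313 -0.0195  0.0217]
[173 204  16  20 145] [ 0.5355 -0.1561  0.0214]
[ 29 282  89  74 703] [ 0.4492 -0.2113  0.119 ]
[140 282  21   5  79] [ 0.5224 -0.1915  0.098 ]
```

View pics/w2.png

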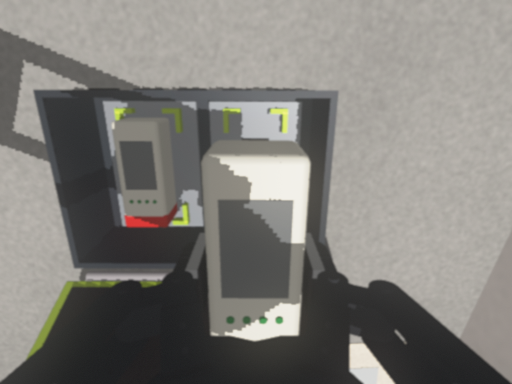

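```bash
python3 - <<'E'
from h import *
s=robot.state();f=grab('wrist');P=cloud(f);hsv=cv2.cvtColor(f['pixels'],cv2.COLOR_RGB2HSV)
c,sn=np.cos(.146),np.sin(.146)
ax=np.array([c,sn]);ay=np.array([-sn,c])
for u in (223,287): 
    w=onplane(f,u-.0,109,.022)[:2];print(w,w@ax,w@ay)
# far edge of cradle outer (row 109) to centre: inner 62 + wall thickness
w=f=f
Z=P[...,2]
m=(abs(Z-.219)<.007);m[:130]=0;m=cv2.morphologyEx(m.astype(np.uint8),cv2.MORPH_OPEN,np.ones((5,5)))
q=np.argwhere(m)[:,::-1];print('pack top z',np.nanmedian(Z[m>0]),len(q))
W=np.array([onplane(f,u,v,.219)[:2] for u,v in q]);print(cv2.minAreaRect((W*1000).astype(np.float32)))
p=W@np.c_[ax,ay];print('pack ext',p.min(0),p.max(0),'tcp',s['tcp_pos'][:2]@np.c_[ax,ay],'cradle top est',np.array([.6085,-.081])@np.c_[ax,ay])
# spare corners: left outer 115
for u in (115,182):
    w=onplane(f,u,109,.022)[:2];print(w@ax,w@ay)
E
```

```text
[ 0.56786137 -0.02356231] 0.5583919616433423 -0.10592516365122455
[ 0.6340816  -0.01374048] 0.6253365588538969 -0.10584166978758475
pack top z 0.21945466911394945 19252
((608.7269897460938, -71.75941467285156), (73.49674987792969, 96.22278594970703), 8.449596405029297)
pack ext [ 0.55507247 -0.20767092] [ 0.62856904 -0.11141638] tcp [ 0.59124039 -0.16795682] cradle top est [ 0.59024209 -0.16866395]
0.44532209138182627 -0.10606618534263439
0.5154822122397877 -0.10597868105090728
```

>>> move_arm(
  commands=[
    [255, [0, 0.003, 0], 0],
    [255, [0, 0, 0.02], 0],
    [255, [0, 0, 0.03], 0],
    [255, [0, 0, 0.03], 0],
    [255, [0, 0, 0.03], 0],
    [255, [0, 0, 0.02], 0],
    [255, [0, 0, 0.015], 0],
    [255, [0, 0, 0.005], 0],
    [255, [0, 0, 0.005], 0],
    [255, [0, 0, 0.002], 0],
    [255, [0, 0, 0], 0],
    [255, [0, 0, 0], 0],
  ],
)

```text
clock: 9.2
tcp_pos: [0.611, -0.0835, 0.0353]
tcp_rot: [3.141, -0.002, 0.146]
contact_force: [-0.7, -0.3, -3.2]
gripper_width: 0.0454
```

```bash
python3 - <<'E'
from h import *
f=grab('top');w=grab('wrist')
A=cv2.resize(f['pixels'][90:220,295:415],(390,422),interpolation=2);B=cv2.resize(w['pixels'][60:384,80:380],(390,422))
cv2.imwrite('pics/d.png',np.hstack([A,B])[...,::-1])
E
```

```text
(no output)
```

View pics/d.png

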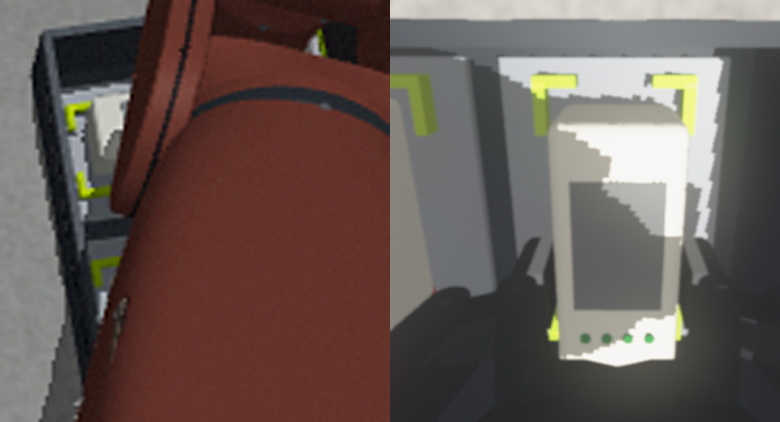

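The pack is about 2 mm right of centre between the stops (inner edges at 547 and 682, pack centre about 620). I'll nudge it over and lower it to the floor.

>>> move_arm(
  commands=[
    [255, [-0.002, -0.001, 0], 0],
    [255, [0, 0, 0.003], 0],
    [255, [0, 0, 0.002], 0],
    [255, [0, 0, 0.002], 0],
    [255, [0, 0, 0], 0],
    [255, [0, 0, 0], 0],
  ],
)

```text
clock: 9.9
tcp_pos: [0.6081, -0.0826, 0.0271]
tcp_rot: [-3.141, 0.0, 0.146]
contact_force: [0.1, 0.8, -3.4]
gripper_width: 0.0454
```

>>> move_arm(
  commands=[
    [255, [0, 0, 0.001], 0],
    [255, [0, 0, 0.001], 0],
    [255, [0, 0, 0], 0],
    [255, [0, 0, 0], 0],
  ],
)

```text
clock: 10.3
tcp_pos: [0.6081, -0.0826, 0.0253]
tcp_rot: [-3.142, 0.0, 0.146]
contact_force: [0.6, 0.3, -2.0]
gripper_width: 0.0453
```

>>> move_arm(
  commands=[
    [255, [0, 0, 0.001], 0],
    [255, [0, 0, 0], 0],
    [112, [0, 0, 0], 0],
    [105, [0, 0, 0], 0],
    [95, [0, 0, 0], 0],
    [85, [0, 0, 0], 0],
    [80, [0, 0, 0], 0],
    [80, [0, 0, 0], 0],
    [80, [0, 0, 0], 0],
  ],
)

```text
clock: 11.2
tcp_pos: [0.6082, -0.0826, 0.0243]
tcp_rot: [-3.142, 0.0, 0.146]
contact_force: [-0.7, 0.3, -0.4]
gripper_width: 0.0585
```

>>> move_arm(
  commands=[
    [80, [0, 0, -0.01], 0],
    [80, [0, 0, -0.02], 0],
    [80, [0, 0, -0.03], 0],
    [80, [0, 0, -0.04], 0],
    [80, [0, 0, -0.04], 0],
    [80, [0, 0, -0.04], 0],
    [80, [0, 0, -0.04], 0],
    [80, [0, 0, -0.04], 0],
    [80, [0, 0, -0.04], 0],
    [80, [0, 0, -0.04], 0],
    [80, [0, 0, -0.03], 0],
    [80, [0, 0, -0.01], 0],
    [80, [0, 0, 0], 0],
  ],
)

```text
clock: 12.5
tcp_pos: [0.6086, -0.0827, 0.4064]
tcp_rot: [3.14, -0.003, 0.146]
contact_force: [1.2, -0.7, -0.4]
gripper_width: 0.059
```

```bash
python3 - <<'E'
from h import *
s=robot.state();w=grab('wrist');P=cloud(w);save(w,'w3.png')
Z=P[...,2];m=(abs(Z-.054)<.006)&(P[...,0]>.55)&(P[...,1]>-.2)&(P[...,1]<.02)&(P[...,0]<.67)
m=cv2.morphologyEx(m.astype(np.uint8),cv2.MORPH_OPEN,np.ones((3,3)))
q=np.argwhere(m)[:,::-1];W=np.array([onplane(w,u,v,.054)[:2] for u,v in q]);print(len(q),cv2.minAreaRect((W*1000).astype(np.float32)),np.nanmedian(Z[m>0]))
hsv=cv2.cvtColor(w['pixels'],cv2.COLOR_RGB2HSV)
lm=(hsv[...,0]>25)&(hsv[...,0]<50)&(hsv[...,1]>120)
m=lm&(Z<.03)&(P[...,0]>.55)
q=np.argwhere(m)[:,::-1];W=np.array([onplane(w,u,v,.022)[:2] for u,v in q]);print(len(q),cv2.minAreaRect((W*1000).astype(np.float32)))
# handle: from the scene cam and top cam
for n in('top','scene'):
    f=grab(n);P=cloud(f);hs=cv2.cvtColor(f['pixels'],cv2.COLOR_RGB2HSV)
    ax=np.array([.9894,.1455,0]);ay=np.array([-.1455,.9894,0]);B=P@np.c_[ax,ay,[0,0,1]]
    b0=np.array([.552,-.0893])@np.c_[ax[:2],ay[:2]]
    B[...,:2]-=b0
    # hinge at y=-.085,z=.088 ; radius in yz plane
    r=np.hypot(B[...,1]+.085,B[...,2]-.088);th=np.arctan2(B[...,2]-.088,B[...,1]+.085)
    m=(abs(B[...,0])<.15)&(th>1.6)&(th<2.4)&(r>.19)&(r<.26)
    bar=m&(r>.214)
    print(n,m.sum(),bar.sum(),'r pct',np.percentile(r[m],[5,50,95,99]))
    if bar.sum(): print(' x',np.percentile(B[bar][:,0],[2,50,98]),'yz',np.median(B[bar],0),'th',np.median(th[bar]),'world',np.median(P[bar],0), 'zmax',np.percentile(B[bar][:,2],[50,95,99]))
    lid=(abs(B[...,0])<.13)&(r<.17)&(r>.05)&(th>1.6)&(th<2.4)
    print(' lid th',np.median(th[lid]),lid.sum())
E
```

```text
1704 ((609.12060546875, -83.44729614257812), (44.519134521484375, 110.61759185791016), 7.478231430053711) 0.05379633251620494
129 ((609.34375, -83.71267700195312), (64.58241271972656, 130.9371795654297), 8.291900634765625)Traceback (most recent call last):
  File "<stdin>", line 20, in <module>
    return _quantile_unchecked(
        a, q, axis, out, overwrite_input, method, keepdims, weights)
    return _ureduce(a,
                    func=_quantile_ureduce_func,
    ...<5 lines>...
                    overwrite_input=overwrite_input,
                    method=method)
    r = func(a, **kwargs)
    result = _quantile(arr,
                       quantiles=q,
    ...<2 lines>...
                       out=out,
                       weights=wgt)
    slices_having_nans = np.isnan(arr[-1, ...])
                                  ~~~^^^^^^^^^
IndexError: index -1 is out of bounds for axis 0 with size 0
```

View pics/w3.png

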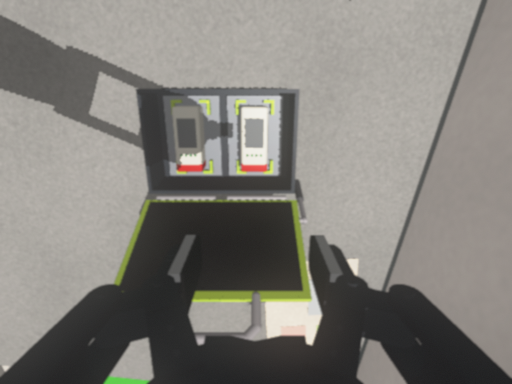

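The pack lies in the cradle at (255,137), centred within 0.5 mm of its stops, with the lid open. The handle bar shows at about (225,333). I'll measure the bar from the first, unobstructed top cloud.

```bash
cat > lid.py <<'E'
from h import *
ax=np.array([.9894,.1455,0]);ay=np.array([-.1455,.9894,0]);M=np.c_[ax,ay,[0,0,1]];b0=np.array([.5529,-.0919,0])@M
def lid(P):
    B=P@M-b0; r=np.hypot(B[...,1]+.085,B[...,2]-.088);th=np.arctan2(B[...,2]-.088,B[...,1]+.085)
    ok=(abs(B[...,0])<.2)
    l=(abs(B[...,0])<.12)&(r<.17)&(r>.05)&(th>.3)&(th<2.4)
    bar=ok&(r>.216)&(r<.25)&(th>.3)&(th<2.4)
    print(l.sum(),bar.sum())
    if l.sum():print('lid th',np.median(th[l]))
    if bar.sum():print('bar box',np.median(B[bar],0),'x',np.percentile(B[bar][:,0],[2,98]),'zmax',np.percentile(B[bar][:,2],[95,99]),'th',np.median(th[bar]),'r',np.percentile(r[bar],[10,50,90]),'world',np.median(P[bar],0))
E
python3 - <<'E'
from lid import *
lid(np.load('pics/top.npy'));lid(np.load('pics/sc.npy'))
E
```

```text
6333 603
lid th 2.00209677266598
bar box [-0.00215081 -0.18037295  0.29589096] x [-0.05920307  0.05813547] zmax [0.2989673  0.29999143] th 2.0031317194494465 r [0.22114417 0.22903978 0.23274741] world [ 0.5774193  -0.27182921  0.29589096]
3184 220
lid th 1.9837075271074713
bar box [ 0.00674821 -0.17794257  0.29534299] x [-0.05377354  0.06011929] zmax [0.30026926 0.30166572] th 1.9939288744195665 r [0.2205612  0.22760717 0.2322787 ] world [ 0.58557497 -0.26776307  0.29534299]
```

>>> move_arm(
  commands=[
    [110, [0, 0, 0], 0.148],
    [110, [0, 0, 0], 0.148],
    [110, [0, 0, 0], 0.148],
    [110, [0, 0, 0], 0.148],
    [110, [0, 0, 0], 0.148],
    [110, [0, 0, 0], 0.148],
    [110, [0, 0, 0], 0.148],
    [110, [0, 0, 0], 0.148],
    [110, [0, 0, 0], 0.148],
    [110, [0, 0, 0], 0.148],
    [110, [0, 0, 0], 0.091],
    [110, [0.03, 0.009, 0], 0],
    [110, [0.03, 0.01, 0], 0],
    [110, [0.03, 0.01, 0], 0],
    [110, [0.03, 0.01, 0], 0],
    [110, [0.03, 0.01, 0], 0],
    [110, [0.03, 0.007, 0], 0],
    [110, [0, 0, 0], 0],
    [110, [0, 0, 0], 0],
  ],
)

```text
clock: 14.5
tcp_pos: [0.5782, -0.2691, 0.4013]
tcp_rot: [3.138, 0.003, -1.427]
contact_force: [-0.2, -0.2, -0.8]
gripper_width: 0.0485
```

```bash
python3 - <<'E'
from lid import *
s=robot.state();print(s['tcp_pos'],s['tcp_rot'],s['tcp_pos']@M-b0)
w=grab('wrist');lid(cloud(w));save(w,'w4.png');lid(cloud(grab('scene')))
E
```

```text
[ 0.57815806 -0.26907904  0.40129768] [ 3.13820941  0.00335726 -1.42658886] [-0.00078923 -0.17897599  0.40129768]
5381 1640
lid th 2.0166263144021164
bar box [ 0.01092355 -0.1854415   0.29701874] x [-0.05455578  0.0616072 ] zmax [0.29881028 0.29937875] th 2.0191516383665977 r [0.22401284 0.23239636 0.23411696] world [ 0.59091592 -0.27462421  0.29701874]
3169 216
lid th 1.9836926295771586
bar box [ 0.00711756 -0.17815225  0.29570288] x [-0.05318354  0.05950696] zmax [0.30013305 0.30124381] th 1.995110596218666 r [0.22105205 0.22764342 0.2322972 ] world [ 0.58591156 -0.26801885  0.29570288]
```

View pics/w4.png

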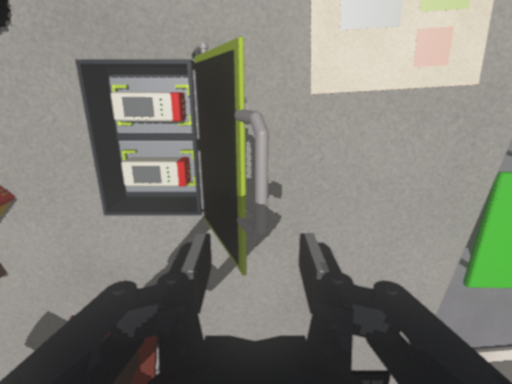

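The bar at (262,165) runs between the open fingers. The cameras put its y at −0.178 to −0.185, so I'll shift 2 mm, descend and pinch.

>>> move_arm(
  commands=[
    [110, [0.002, 0, 0.02], 0],
    [110, [0, 0, 0.03], 0],
    [110, [0, 0, 0.03], 0],
    [110, [0, 0, 0.025], 0],
    [110, [0, 0, 0.015], 0],
    [110, [0, 0, 0.004], 0],
    [110, [0, 0, 0], 0],
    [150, [0, 0, 0], 0],
    [190, [0, 0, 0], 0],
    [255, [0, 0, 0], 0],
    [255, [0, 0, 0], 0],
    [255, [0, 0, 0], 0],
    [255, [0, 0, 0], 0],
    [255, [0, 0, 0], 0],
  ],
  squeeze=35,
)

```text
clock: 16.0
tcp_pos: [0.5799, -0.272, 0.282]
tcp_rot: [-3.139, -0.003, -1.426]
contact_force: [1.7, -4.3, 5.7]
gripper_width: 0.0101
```

```bash
python3 - <<'E'
from lid import *
s=robot.state();print(s['tcp_pos'],s['contact_force'],s['gripper_width'])
f=grab('scene');w=grab('wrist');lid(cloud(f))
A=cv2.resize(f['pixels'][70:230,70:250],(450,400),interpolation=2);B=cv2.resize(w['pixels'][80:330,130:380],(340,400)) 
cv2.imwrite('pics/e.png',np.hstack([A,B])[...,::-1])
E
```

```text
[ 0.57990846 -0.27200628  0.28203718] [ 1.74617957 -4.3325871   5.68401094] 0.01007872323184283
3162 245
lid th 1.9728141323361532
bar box [ 0.01155877 -0.17419022  0.29780562] x [-0.05495415  0.06222288] zmax [0.31601428 0.32846464] th 1.9799918538326102 r [0.21982529 0.22910073 0.24276084] world [ 0.59012189 -0.26065314  0.29780562]
```

View pics/e.png

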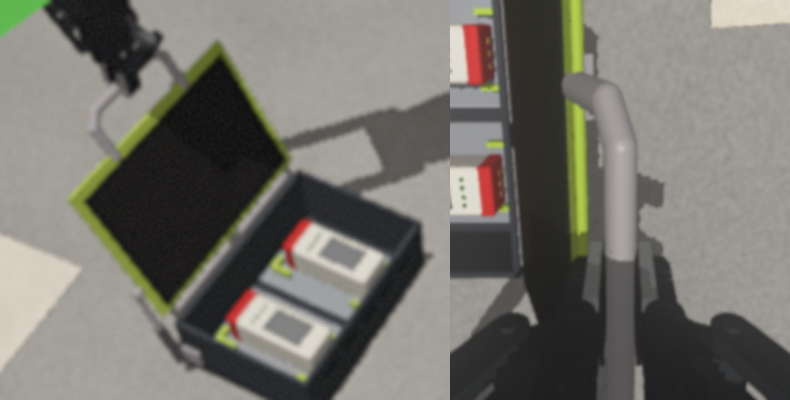

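The bar sits between the fingers, but the 10 mm opening and the upward push suggest it is pinched above its middle, at the lower pad edge. I'll regrip about 6 mm lower.

>>> move_arm(
  commands=[
    [110, [0, 0, 0], 0],
    [110, [0, 0, 0], 0],
    [110, [0, 0, 0], 0],
    [110, [0, 0, 0.003], 0],
    [110, [0, 0, 0.003], 0],
    [110, [0, 0, 0], 0],
    [110, [0, 0, 0], 0],
  ],
)

```text
clock: 16.8
tcp_pos: [0.5791, -0.2707, 0.2739]
tcp_rot: [3.141, 0.0, -1.425]
contact_force: [0.7, 1.0, -0.3]
gripper_width: 0.0488
```

>>> move_arm(
  commands=[
    [150, [0, 0, 0], 0],
    [190, [0, 0, 0], 0],
    [220, [0, 0, 0], 0],
    [255, [0, 0, 0], 0],
    [255, [0, 0, 0], 0],
    [255, [0, 0, 0], 0],
    [255, [0, 0, 0], 0],
    [255, [0, 0, 0], 0],
  ],
)

```text
clock: 17.6
tcp_pos: [0.5794, -0.2714, 0.275]
tcp_rot: [-3.141, -0.001, -1.425]
contact_force: [0.3, -4.8, 4.8]
gripper_width: 0.0108
```

```bash
python3 - <<'E'
import numpy as np
t=np.linspace(2.0,0,41);y=.225*np.cos(t);z=.225*np.sin(t)
y=np.round(y,4);z=np.round(z,4)
for i in range(40): print(f"[255, [{-(y[i+1]-y[i]):.4f}, 0, {-(z[i+1]-z[i]):.4f}], 0],",end=' ' if i%10<9 else '\n')
E
```

```text
[255, [-0.0103, 0, -0.0044], 0], [255, [-0.0106, 0, -0.0039], 0], [255, [-0.0107, 0, -0.0034], 0], [255, [-0.0109, 0, -0.0028], 0], [255, [-0.0110, 0, -0.0023], 0], [255, [-0.0111, 0, -0.0017], 0], [255, [-0.0112, 0, -0.0012], 0], [255, [-0.0112, 0, -0.0006], 0], [255, [-0.0113, 0, -0.0001], 0], [255, [-0.0112, 0, 0.0006], 0],
[255, [-0.0112, 0, 0.0010], 0], [255, [-0.0111, 0, 0.0017], 0], [255, [-0.0111, 0, 0.0022], 0], [255, [-0.0109, 0, 0.0027], 0], [255, [-0.0107, 0, 0.0033], 0], [255, [-0.0106, 0, 0.0038], 0], [255, [-0.0104, 0, 0.0043], 0], [255, [-0.0102, 0, 0.0049], 0], [255, [-0.0099, 0, 0.0053], 0], [255, [-0.0096, 0, 0.0059], 0],
[255, [-0.0093, 0, 0.0063], 0], [255, [-0.0090, 0, 0.0068], 0], [255, [-0.0086, 0, 0.0072], 0], [255, [-0.0083, 0, 0.0076], 0], [255, [-0.0078, 0, 0.0080], 0], [255, [-0.0075, 0, 0.0085], 0], [255, [-0.0070, 0, 0.0087], 0], [255, [-0.0066, 0, 0.0092], 0], [255, [-0.0061, 0, 0.0094], 0], [255, [-0.0057, 0, 0.0097], 0],
[255, [-0.0051, 0, 0.0100], 0], [255, [-0.0046, 0, 0.0103], 0], [255, [-0.0042, 0, 0.0104], 0], [255, [-0.0036, 0, 0.0107], 0], [255, [-0.0030, 0, 0.0108], 0], [255, [-0.0025, 0, 0.0110], 0], [255, [-0.0020, 0, 0.0111], 0], [255, [-0.0014, 0, 0.0111], 0], [255, [-0.0008, 0, 0.0113], 0], [255, [-0.0003, 0, 0.0112], 0],
```

>>> move_arm(
  commands=[
    [255, [-0.0103, 0, -0.0044], 0],
    [255, [-0.0106, 0, -0.0039], 0],
    [255, [-0.0107, 0, -0.0034], 0],
    [255, [-0.0109, 0, -0.0028], 0],
    [255, [-0.011, 0, -0.0023], 0],
    [255, [-0.0111, 0, -0.0017], 0],
    [255, [-0.0112, 0, -0.0012], 0],
    [255, [-0.0112, 0, -0.0006], 0],
    [255, [-0.0113, 0, -0.0001], 0],
    [255, [-0.0112, 0, 0.0006], 0],
    [255, [0, 0, 0], 0],
  ],
)

```text
clock: 18.7
tcp_pos: [0.5631, -0.1604, 0.2939]
tcp_rot: [3.141, 0.001, -1.423]
contact_force: [0.8, 0.7, 2.2]
gripper_width: 0.0106
```

>>> move_arm(
  commands=[
    [255, [-0.0112, 0, 0.001], 0],
    [255, [-0.0111, 0, 0.0017], 0],
    [255, [-0.0111, 0, 0.0022], 0],
    [255, [-0.0109, 0, 0.0027], 0],
    [255, [-0.0107, 0, 0.0033], 0],
    [255, [-0.0106, 0, 0.0038], 0],
    [255, [-0.0104, 0, 0.0043], 0],
    [255, [-0.0102, 0, 0.0049], 0],
    [255, [-0.0099, 0, 0.0053], 0],
    [255, [-0.0096, 0, 0.0059], 0],
    [255, [0, 0, 0], 0],
  ],
)

```text
clock: 19.8
tcp_pos: [0.5476, -0.056, 0.2577]
tcp_rot: [3.141, 0.002, -1.424]
contact_force: [4.1, 2.1, -3.2]
gripper_width: 0.0103
```

>>> move_arm(
  commands=[
    [255, [-0.0093, 0, 0.0063], 0],
    [255, [-0.009, 0, 0.0068], 0],
    [255, [-0.0086, 0, 0.0072], 0],
    [255, [-0.0083, 0, 0.0076], 0],
    [255, [-0.0078, 0, 0.008], 0],
    [255, [-0.0075, 0, 0.0085], 0],
    [255, [-0.007, 0, 0.0087], 0],
    [255, [-0.0066, 0, 0.0092], 0],
    [255, [-0.0061, 0, 0.0094], 0],
    [255, [-0.0057, 0, 0.0097], 0],
    [255, [0, 0, 0], 0],
  ],
)

```text
clock: 20.9
tcp_pos: [0.5368, 0.0175, 0.1756]
tcp_rot: [3.141, -0.001, -1.425]
contact_force: [7.3, -1.7, -6.6]
gripper_width: 0.0104
```

>>> move_arm(
  commands=[
    [255, [-0.0051, 0, 0.01], 0],
    [255, [-0.0046, 0, 0.0103], 0],
    [255, [-0.0042, 0, 0.0104], 0],
    [255, [-0.0036, 0, 0.0107], 0],
    [255, [-0.003, 0, 0.0108], 0],
    [255, [-0.0025, 0, 0.011], 0],
    [255, [-0.002, 0, 0.0111], 0],
    [255, [-0.0014, 0, 0.0111], 0],
    [255, [-0.0008, 0, 0.008], 0],
    [255, [-0.0003, 0, 0.006], 0],
    [255, [0, 0, 0.004], 0],
    [255, [0, 0, 0], 0],
    [255, [0, 0, 0], 0],
  ],
)

```text
clock: 22.2
tcp_pos: [0.5336, 0.0412, 0.0774]
tcp_rot: [3.141, -0.006, -1.425]
contact_force: [-9.4, -14.2, 22.5]
gripper_width: 0.0108
```

```bash
python3 - <<'E'
from lid import *
s=robot.state();print(s['tcp_pos'],s['tcp_pos']@M-b0,s['contact_force'])
for n in('scene','wrist'):
    P=cloud(grab(n));B=P@M-b0;m=(abs(B[...,0])<.12)&(B[...,1]>-.07)&(B[...,1]<.1)&(B[...,2]>.06)&(B[...,2]<.12);q=B[m]
    c=np.polyfit(q[:,1],q[:,2],1);print(n,m.sum(),'slope',c)
E
```

```text
[0.53360714 0.04115669 0.07740378] [0.00027139 0.1344534  0.07740378] [ -9.42675939 -14.16538354  22.45338337]
scene 3565 slope [-0.0227948   0.09185345]
wrist 56797 slope [-0.06502055  0.09425467]
```

Reading an upward 22 N and a flat lid plane, the lid is against its stop. I'll relax the preload, then open the fingers gradually to about 35 mm.

>>> move_arm(
  commands=[
    [255, [0.002, 0, -0.002], 0],
    [255, [0.002, 0, -0.002], 0],
    [255, [0, 0, 0], 0],
    [255, [0, 0, 0], 0],
  ],
)

```text
clock: 22.7
tcp_pos: [0.5335, 0.041, 0.0777]
tcp_rot: [-3.141, 0.0, -1.425]
contact_force: [4.9, 3.0, -3.3]
gripper_width: 0.0103
```

>>> move_arm(
  commands=[
    [255, [-0.001, 0, 0.001], 0],
    [220, [0, 0, 0], 0],
    [205, [0, 0, 0], 0],
    [190, [0, 0, 0], 0],
    [175, [0, 0, 0], 0],
    [160, [0, 0, 0], 0],
    [150, [0, 0, 0], 0],
    [150, [0, 0, 0], 0],
    [150, [0, 0, 0], 0],
  ],
)

```text
clock: 23.6
tcp_pos: [0.5334, 0.0415, 0.0772]
tcp_rot: [-3.142, 0.0, -1.425]
contact_force: [0.5, 0.3, -0.2]
gripper_width: 0.0353
```

>>> move_arm(
  commands=[
    [150, [0, 0, -0.005], 0],
    [150, [0, 0, -0.01], 0],
    [150, [0, 0, -0.015], 0],
    [150, [0, 0, -0.02], 0],
    [150, [0, 0, -0.03], 0],
    [150, [0, 0, -0.04], 0],
    [150, [0, 0, -0.04], 0],
    [150, [0, 0, -0.04], 0],
    [150, [0, 0, -0.02], 0],
    [150, [0, 0, 0], 0],
    [150, [0, 0, 0], 0],
  ],
)

```text
clock: 24.7
tcp_pos: [0.5334, 0.0415, 0.2981]
tcp_rot: [-3.14, -0.0, -1.425]
contact_force: [-0.9, 0.5, -1.0]
gripper_width: 0.0354
```

```bash
python3 - <<'E'
from lid import *
f=grab('scene');w=grab('wrist')
for n,g in(('scene',f),('wrist',w)):
    P=cloud(g);B=P@M-b0
    for a,b in((-.07,-.04),(.06,.09),(.134,.148)):
        m=(abs(B[...,0])<.035)&(B[...,1]>a)&(B[...,1]<b)&(B[...,2]>.03)&(B[...,2]<.14);print(n,(a,b),m.sum(),np.median(B[m][:,2]) if m.any() else None)
cv2.imwrite('pics/g.png',np.hstack([cv2.resize(g['pixels'],(400,300)) for g in(f,w)])[...,::-1])
E
```

```text
scene (-0.07, -0.04) 201 0.09151256373798855
scene (0.06, 0.09) 345 0.08991477292410566
scene (0.134, 0.148) 85 0.09217806185673538
wrist (-0.07, -0.04) 1283 0.09110021195885426
wrist (0.06, 0.09) 1398 0.09065925132525629
wrist (0.134, 0.148) 165 0.0922714091533266
```

View pics/g.png

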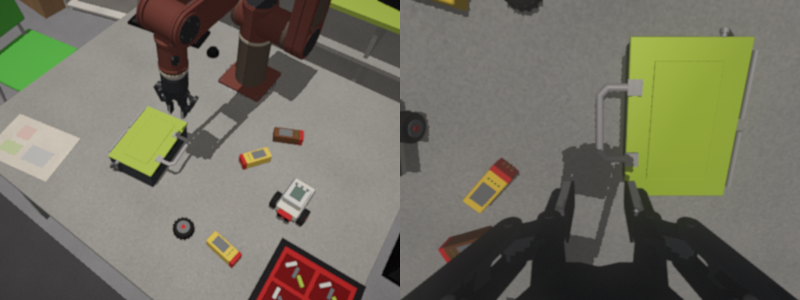

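Both views show the lid lying flat and shut, level to about 1 mm, with the handle free, the hand clear, and the rover and wheel where they were.

```bash
python3 -c "
from station import order
print(order.job_done())"
```

```text
the job is handed in; nothing more can be done
None
```

The battery pack is in the empty cradle, the lid is shut and released, and the job is handed in. It took about 25 s of the 54 s allowed; no verdict was reported.

- **Pack:** I gripped the white pack across its width, lowered it to the cradle floor and let go with the lid still open (about 2.0 rad). The wrist camera then put its centre within 0.5 mm of the middle of the corner stops and within 1° of in line with them. I could not see it again after the lid closed.
- **Lid:** I pinched the handle and took the lid round its arc at about 0.5 rad/s, then opened the fingers slowly to 35 mm. Two cameras show the lid level to about 1–2 mm and the handle bar at about its shut height. The hand was clear, with near-zero force reading.
- **Bystanders:** The rover and wheel look unmoved in the last picture. The spare pack was still in its cradle when last seen, with the lid open.
- **What went wrong on the way:**
  - My first pinch on the handle was too high, so I let go and took it again about 6 mm lower.
  - Pressing the lid shut briefly pushed up with about 22 N at the wrist; I eased that off before letting go.
  - The cameras disagreed by up to 7 mm on where the handle bar was, so I used a value in between.

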